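# Invert a capped bottle and stand it back up

## Task

Check the capped bottle for a loose cap seal: turn it right over so that it is upside down, keep it upside down and still for a full second, then turn it back and leave it standing upright, wholly on the round mat. You may lay it down on the table on the way to change your grip, but never let it drop or topple, never press it hard down on the mat, and leave the other things beside the work where they are.

Things in the scene. Friction and masses are not known exactly. Their poses are not given: they have to be found in the camera images.
- bottle: closed rectangular white plastic bottle, grey round screw cap, loose, 0.18 to 0.4 kg, starts upright on the table. Body 50 mm along own x, 60 mm along y, 88 mm high, straight sided; cap 39 mm wide, from 98 to 120 mm. Origin: centre of underside, z to the cap. Grip across x (the labelled faces, 50 mm apart). Laid on a y face its axis is 30 mm above the table. Mass centre on the axis, 50 mm up.
- cap_top (a point): centre of the flat top of the bottle's cap, 120 mm above the bottle's underside
- test_mat: flat round black rubber mat, 140 mm in diameter and 5 mm thick, fixed to the table; origin at the centre of its underside, on the table. To the left or right of the bottle
- weight_500: bystander: brass calibration weight with a knob, 38 mm in diameter, 62 mm high, loose; origin at the centre of its underside. Behind it, from x = 0.61, stand tall fixed instruments; the bath on the right (y below -0.1) is the tallest
- tin_paste: bystander: round tin, 59 mm in diameter, 30 mm high, loose; origin at the centre of its underside
- multimeter: bystander: hand multimeter lying on its back, 148 x 74 mm, 49 mm high, loose; origin at the centre of its underside
- tape_black: bystander: roll of black tape lying flat, 66 mm in diameter, 19 mm high, loose; origin at the centre of its underside

How it is judged:
By the outcome, as a careful person would: the job done as asked, in the order asked, and still so for the second after the job is handed in, with the robot touching nothing.
It also fails if it takes over 72 s, if anything falls off the work surface, if the arm or the gripper's body presses on something with over 40 N, if the wrist force passes 120 N, or if a joint passes its speed limit or range.

## Robot

A 7-joint arm with a two-finger parallel gripper is mounted at the origin on a cart in front of the work surface, level with it; the furniture and walls round the work are solid. World frame = base frame: x ahead of the robot, y to its left, z up, the work surface at z = 0. Lengths are in m, angles in rad, forces in N, time in s.
With the tool pointing down it reaches from about 0.4 to 0.85 m from the base axis. Payload 10.4 kg.
Tool frame: the origin (TCP) lies at the very end of the fingers, on their centre line; the grasp point (between the pads) lies 19 mm behind it; z points along the fingers, y is the line along which they close (so a half turn about z gives the same grasp; the last joint's range is limited). The gripper opens to 87 mm and grips with 3 to 60 N. Pads are 19 mm wide; open, the fingers measure 117 mm over their backs; the gripper's body (75 mm by 190 mm) begins 51 mm behind the grasp point.
Start: joints at [-1.194, 0.332, -0.065, 1.46, 0.022, 1.35, -0.088], TCP at [0.243, 0.576, 0.223] pointing down, gripper open.
Joint ranges: [-2.6, 2.6], [-0.5, 2.12], [-1.47, 1.34], [0.16, 2.42], [-1.27, 4.41], [0.06, 2.06], [-2.6, 2.6]. Speed limits (rad/s): [2.22, 2.22, 2.79, 2.79, 3.14, 3.14, 3.14].

## Interface

Orientations are given as a 3x3 rotation matrix whose columns are the frame's x, y, z axes.
In Python, from rig import * gives the robot as it stands. The module is installed in compiled form; this text tells all that it offers.
- The arm moves only by the shell command python3 -m crank 'ROWS' [OPENING] [FORCE]. ROWS is JSON, a list that holds one entry, the list of rows, each a list of 4 numbers: the shift along the tool's x, y, z in cm, then the turn about the tool's z in rad. A call has exactly 8 rows; each row is the pose to reach, as a shift and turn from the pose commanded when the call began, along the tool's axes at that moment; what a row does not reach only later rows make up. A row lasts 1/8 s, in which the tool goes at most 62.5 mm and 10.7 degrees, less where a joint would pass 70% of its speed; a pose out of reach is approached as far as the arm can. A call with a gripper value outside its range is refused whole. OPENING is the closure in counts, from 0 (fully open) to 255 (shut), set as the call begins (- or left out, the last holds). The fingers move at their own pace and stop on an object; FORCE is the grip in N (left out, the last holds). Time passes only in rows, so rows that repeat a pose let the fingers close, or fill a call up. It gives the time, the measured TCP pose, the force, the opening and the grip force at its end, in the units of the state.
- read_state(): the state, without advancing time (a new reading comes with each control period).
- grab_frame(name): name is "side" or "top"; returns a dict with "color" (384x512x3 uint8, red, green, blue), "intrinsics" (3x3 intrinsics, pixels), "eye" and "attitude" of the camera in the world. Camera axes: x right, y up, looking along -z (the intrinsics and any distortion apply to the point x, -y, -z); pixel columns grow to the right and rows downward; lengths in m; the calibration is good to about 2 mm. A picture is of the moment at which its call begins. There is no depth.
- finish_job(): hands the job in; it is judged then, once.
The state is a dict: "t": time; "joints": joint angles; "joint_velocities": joint speeds; "joint_efforts": joint torques, N m; "tcp_pos": TCP position; "orientation": TCP orientation; "ft_force": force on the tool from outside, world axes, zero at the start; "ft_torque": the same for the moment, N m; "grip_width": finger opening in m; "gripper_force": force on a finger pad.
Only numpy, scipy, OpenCV 4.12 (cv2) and the standard library are available. Lean on these libraries where they do the work, as an engineer would, in place of code of your own. Each camera call takes 0.05 s, during which the arm holds its last target. There are 200 camera calls.

## Working session

There is one attempt and no reset: what is moved stays moved. The work goes in short steps, Python scripts to look and compute and a shell command to move; the robot and the scene stay as the last step left them, time stands still between calls to the robot, and variables do not carry over. Pictures are saved under pics/ and viewed, at most 10 in all, crops included, and the job is handed in when it is done.

```bash
mkdir -p pics; python3 - <<'E'
from rig import *
import cv2,numpy as np
ims=[]
for n in("side","top"):
    f=grab_frame(n);cv2.imwrite(f"pics/{n}0.png",f["color"][:,:,::-1])
    print(n,f["intrinsics"],f["eye"],f["attitude"],[k for k in f])
s=read_state();print(s)
E
```

```text
side [[370.12369333   0.         257.0496724 ]
 [  0.         370.12369333 193.1644786 ]
 [  0.           0.           1.        ]] [ 0.31280507 -0.75837595  0.67296737] [[ 0.96414036  0.16342903 -0.2091036 ]
 [-0.26436279  0.52206282 -0.81090241]
 [-0.02335978  0.83710296  0.54654639]] ['color', 'intrinsics', 'eye', 'attitude']
top [[445.21316413   0.         259.05279349]
 [  0.         445.21316413 186.16659072]
 [  0.           0.           1.        ]] [0.42347399 0.10541103 1.64729835] [[ 2.34510234e-02  9.98384403e-01 -5.17555067e-02]
 [-9.99724830e-01  2.34485998e-02 -6.54113793e-04]
 [ 5.60537158e-04  5.17566048e-02  9.98659571e-01]] ['color', 'intrinsics', 'eye', 'attitude']
{'t': 0.1, 'joints': array([-1.19361916,  0.33283235, -0.0647091 ,  1.46083226,  0.02157644,
        1.34990894, -0.08849386]), 'joint_velocities': array([ 9.06077299e-05,  3.96918051e-04,  1.76269543e-04, -3.10379534e-03,
        8.95468303e-04, -1.09435597e-03, -4.94587968e-04]), 'joint_efforts': array([ 1.69510535e-03, -6.24544859e+01,  2.49752548e-02, -3.90718460e+01,
       -6.13189791e-02,  3.64461599e-02,  6.57955866e-05]), 'tcp_pos': array([0.24311596, 0.57540725, 0.22183071]), 'orientation': array([[-9.21158752e-01,  3.89186755e-01, -4.71891975e-04],
       [ 3.89187040e-01,  9.21157975e-01, -1.19704823e-03],
       [-3.11882616e-05, -1.28632570e-03, -9.99999172e-01]]), 'ft_force': array([0.68360779, 0.28375598, 0.06937186]), 'ft_torque': array([0.02082082, 0.05188115, 0.0192523 ]), 'gripper_force': 0.0, 'grip_width': 0.0870638111097697}
```

View pics/side0.png

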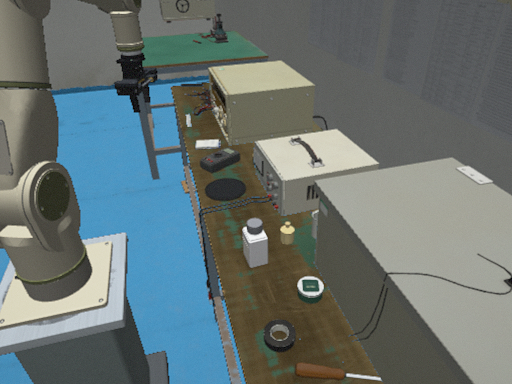

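View pics/top0.png

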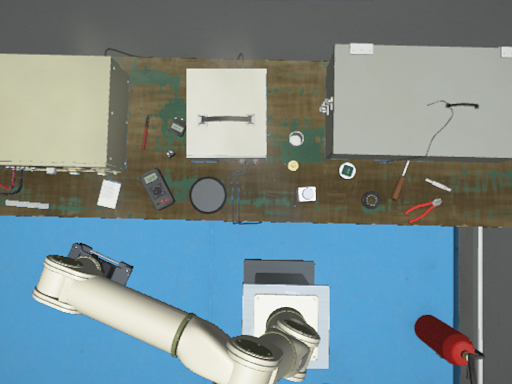

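The top view shows the bottle at about (306,193), the mat at (208,195), the weight at (293,165), the tin at (347,170), the tape at (370,199) and the multimeter at (157,188). In the side view the bottle is at (255,245) and the mat at (225,188). Next I'll compute positions and view enlarged crops of the bottle.

```bash
cat > h.py <<'E'
from rig import *
import cv2,numpy as np
def ray(f,u,v):
    K=f["intrinsics"];d=np.array([(u-K[0,2])/K[0,0],-(v-K[1,2])/K[1,1],-1.]);return f["eye"],f["attitude"]@d
def onz(f,u,v,z):
    e,d=ray(f,u,v);return e+d*(z-e[2])/d[2]
def pix(f,p):
    c=f["attitude"].T@(np.array(p)-f["eye"]);K=f["intrinsics"];return K[0,0]*c[0]/-c[2]+K[0,2],K[1,1]*-c[1]/-c[2]+K[1,2]
def crop(f,name,u,v,w,h,s):
    c=f["color"][v:v+h,u:u+w,::-1];cv2.imwrite(name,cv2.resize(c,None,fx=s,fy=s,interpolation=cv2.INTER_CUBIC));
E
python3 - <<'E'
from h import *
t=grab_frame("top");s=grab_frame("side")
a=cv2.resize(t["color"][150:220,265:335],(490,490),interpolation=cv2.INTER_CUBIC)
b=cv2.resize(s["color"][205:275,220:290],(490,490)[:2],interpolation=cv2.INTER_CUBIC)
cv2.imwrite("pics/c1.png",np.hstack([a[:, :],b])[:,:,::-1][:, :980]); im=cv2.imread("pics/c1.png");cv2.imwrite("pics/c1.png",cv2.resize(im,(800,400)))
P=lambda n,u,v,z:print(n,onz(t,u,v,z).round(3))
for n,u,v,z in[("bottle",306,193,.12),("mat",208,195,.005),("weight",293,165,.05),("tin",347,170,.03),("meter",157,188,.05),("tape",370,199,.02),("tablefront",306,224,0),("box2 R front",266,157,.2),("box2 L",187,157,.2),("bath front L",335,157,.3),("cable",235,223,0),("cable2",243,170,0)]:P(n,u,v,z)
# mat ellipse
g=t["color"][165:225,180:240].astype(int).max(2);m=(g<70).astype(np.uint8)
c=max(cv2.findContours(m,0,1)[0],key=cv2.contourArea);(x,y),r=cv2.minEnclosingCircle(c);M=cv2.moments(c);print("mat px",x+180,y+165,r,M['m10']/M['m00']+180,M['m01']/M['m00']+165)
# bottle white
im=t["color"][175:210,285:330].astype(int);m=((im.min(2)>150)).astype(np.uint8);c=max(cv2.findContours(m,0,1)[0],key=cv2.contourArea);print(cv2.minAreaRect(c+np.array([285,175])))
E
```

```text
bottle [ 0.483 -0.055  0.12 ]
mat [0.472 0.294 0.005]
weight [ 0.585 -0.014  0.05 ]
tin [ 0.574 -0.213  0.03 ]
meter [0.491 0.473 0.05 ]
tape [ 0.47 -0.3   0.02]
tablefront [ 0.373 -0.07   0.   ]
box2 R front [0.594 0.086 0.2  ]
box2 L [0.588 0.344 0.2  ]
bath front L [ 0.588 -0.123  0.3  ]
cable [0.371 0.192 0.   ]
cable2 [0.568 0.167 0.   ]
mat px 207.47093772888184 194.74438667297363 18.94071388244629 207.59479612882754 194.72727272727272
((306.5, 194.0), (14.0, 17.0), 90.0)
```

View pics/c1.png

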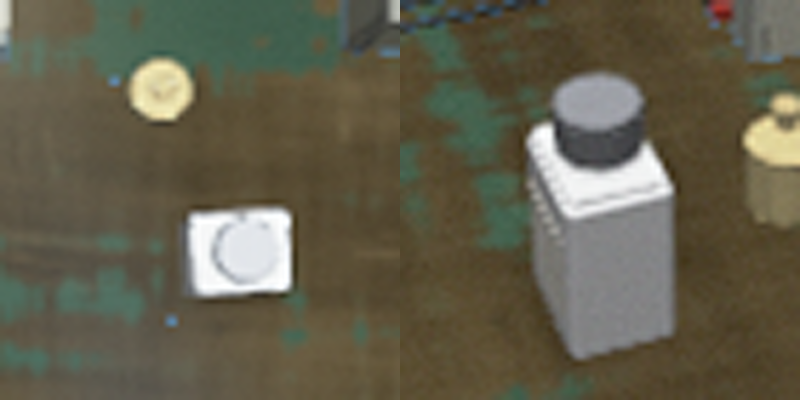

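```bash
cat >> h.py <<'E'
def go(p,yaw):
    "tool-frame shift (cm) and turn from measured pose to TCP p with tool y at world yaw (deg)"
    s=read_state();R=s["orientation"];d=R.T@(np.array(p)-s["tcp_pos"])*100
    y=np.degrees(np.arctan2(R[1,1],R[0,1]));dy=(yaw-y+180)%360-180
    print("shift",d.round(2),"turn",round(-np.radians(dy),3),"| t",round(s["t"],2),"tcp",s["tcp_pos"].round(4),"yaw",y.round(1),"w",round(s["grip_width"],4),"ft",s["ft_force"].round(1),"j",s["joints"].round(2))
E
python3 - <<'E'
from h import *
t=grab_frame("top");s=grab_frame("side")
im=t["color"][175:212,285:330].astype(int);print("thr")
for th in(130,160):
    m=((im.min(2)>th)).astype(np.uint8);c=max(cv2.findContours(m,0,1)[0],key=cv2.contourArea).reshape(-1,2)
    r=cv2.minAreaRect(c);q=np.array([onz(t,u+285,v+175,.088)[:2] for u,v in c]);(cx,cy),(w,h),a=cv2.minAreaRect((q*1000).astype(np.float32));print(cx,cy,w,h,a)
print("top body",onz(t,307,194.1,.088).round(4),"cap",onz(t,307.4,193.3,.12).round(4))
u,v=220+(598-400)/5.714,205+100/5.714
print("cap side",onz(s,u-.5,v-.5,.12).round(4))
print("base corners side",[onz(s,220+(a-400)/5.714,205+b/5.714,0).round(3)[:2] for a,b in((580,357),(672,330))])
print("body top corners side",[onz(s,220+(a-400)/5.714,205+b/5.714,.088).round(3)[:2] for a,b in((575,215),(674,188),(528,135))])
print("mat",onz(t,207.6,194.7,.005).round(4), onz(s,225.5,188.5,.005).round(4))
go([.48,-.055,.2],4)
E
```

```text
thr
482.4867248535156 -60.42405700683594 52.59029769897461 59.812469482421875 1.3444492816925049
480.7320556640625 -60.497215270996094 49.077972412109375 59.74930191040039 1.3453497886657715
top body [ 0.4804 -0.0622  0.088 ] cap [ 0.482  -0.0601  0.12  ]
cap side [ 0.4835 -0.0601  0.12  ]
base corners side [array([ 0.465, -0.089]), array([ 0.509, -0.085])]
body top corners side [array([ 0.464, -0.095]), array([ 0.509, -0.091]), array([ 0.458, -0.037])]
mat [0.4726 0.2955 0.005 ] [0.4741 0.2924 0.005 ]
shift [-46.35 -48.87   2.25] turn 1.101 | t 0.3 tcp [0.2432 0.5756 0.2223] yaw 67.1 w 0.0871 ft [-0.3 -0.1  0.4] j [-1.19  0.33 -0.06  1.46  0.02  1.35 -0.09]
```

```bash
python3 -m crank '[[[-3.2,-2.5,0,0.07],[-6.4,-5,0,0.14],[-9.6,-7.5,0,0.21],[-12.8,-10,0,0.28],[-16,-12.5,0,0.35],[-19.2,-15,0,0.42],[-22.4,-17.5,0,0.49],[-25.6,-20,0,0.55]]]' 0 5; python3 - <<'E'
from h import *
go([.4825,-.06,.2],4.5)
E
```

```text
t: 1.3
tcp_pos: [0.4018, 0.2906, 0.2227]
orientation: [[-0.58, 0.815, 0.0], [0.815, 0.58, 0.0], [0.0, 0.0, -1.0]]
ft_force: [-0.4, 0.4, 0.7]
grip_width: 0.0866
gripper_force: 0.0
shift [-33.24 -13.76   2.26] turn 0.54 | t 1.3 tcp [0.4018 0.2906 0.2227] yaw 35.5 w 0.0866 ft [-0.4  0.4  0.7] j [-0.89  0.04  0.18  1.8  -0.01  1.3  -0.09]
```

```bash
python3 -m crank '[[[-4.2,-1.7,0,0.07],[-8.4,-3.4,0,0.14],[-12.6,-5.1,0.5,0.21],[-16.8,-6.8,1,0.28],[-21,-8.5,1.5,0.35],[-25.2,-10.3,2,0.42],[-29.4,-12,2.2,0.49],[-33.2,-13.8,2.3,0.54]]]'; python3 - <<'E'
from h import *
go([.4825,-.06,.057],4.5)
f=grab_frame("top");g=grab_frame("side")
a=cv2.resize(f["color"][130:240,250:360],(400,400));b=cv2.resize(g["color"][140:280,180:320],(400,400));cv2.imwrite("pics/c2.png",np.hstack([a,b])[:,:,::-1])
E
```

```text
t: 2.3
tcp_pos: [0.4823, -0.06, 0.1996]
orientation: [[-0.079, 0.997, 0.0], [0.997, 0.079, 0.0], [0.0, 0.0, -1.0]]
ft_force: [0.2, -0.4, 0.1]
grip_width: 0.0871
gripper_force: 0.0
shift [-0.000e+00  1.000e-02  1.426e+01] turn 0.0 | t 2.3 tcp [ 0.4823 -0.06    0.1996] yaw 4.5 w 0.0871 ft [ 0.2 -0.4  0.1] j [-0.51  0.02  0.56  1.88 -0.01  1.25  0.13]
```

View pics/c2.png

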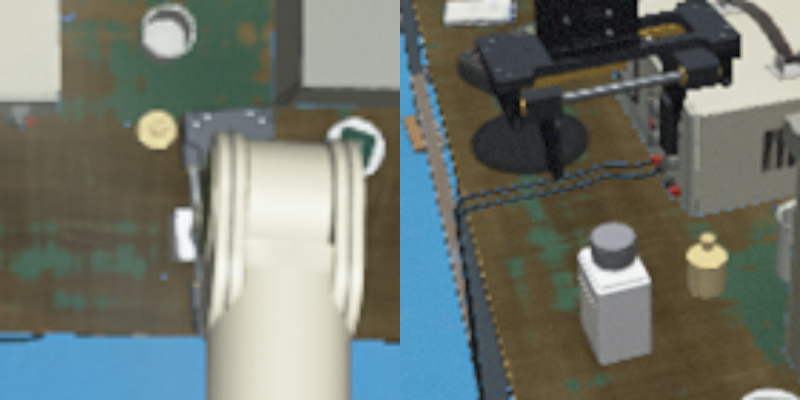

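The hand is above and centred on the bottle, with the fingers straddling x; the side crop shows the weight and the bath edge clear. I'll descend and close lightly.

```bash
python3 -m crank '[[[0,0,2.5,0],[0,0,5,0],[0,0,7.5,0],[0,0,10,0],[0,0,12,0],[0,0,13.5,0],[0,0,14.2,0],[0,0,14.2,0]]]' && python3 -m crank '[[[0,0,0,0],[0,0,0,0],[0,0,0,0],[0,0,0,0],[0,0,0,0],[0,0,0,0],[0,0,0,0],[0,0,0,0]]]' 255 5;python3 -c "
from h import *
go([.4825,-.06,.057],4.5)"
```

```text
t: 3.4
tcp_pos: [0.4821, -0.0583, 0.0575]
orientation: [[-0.081, 0.997, -0.0], [0.997, 0.081, 0.0], [0.0, -0.0, -1.0]]
ft_force: [0.1, 0.3, -0.1]
grip_width: 0.0871
gripper_force: 0.0
t: 4.4
tcp_pos: [0.4822, -0.0584, 0.0576]
orientation: [[-0.081, 0.997, -0.0], [0.997, 0.081, 0.0], [0.0, -0.0, -1.0]]
ft_force: [-1.3, -0.2, 2.1]
grip_width: 0.05
gripper_force: 5.0
shift [-0.16  0.02  0.06] turn 0.003 | t 4.4 tcp [ 0.4822 -0.0584  0.0576] yaw 4.6 w 0.05 ft [-1.3 -0.2  2.1] j [-0.48  0.21  0.55  2.03 -0.14  0.94  0.23]
```

```bash
python3 -m crank '[[[0.7,0,-0.1,0],[1.4,0,-0.3,0],[2.1,0,-0.4,0],[2.8,0,-0.45,0],[3.5,0,-0.45,0],[4.2,0,-0.4,0],[4.2,0,-0.4,0],[4.2,0,-0.4,0]]]' 255 5; python3 - <<'E'
from h import *
go([.4825,-.06,.057],4.5)
g=grab_frame("side")
cv2.imwrite("pics/c3.png",cv2.resize(g["color"][150:290,170:330],(560,490))[:,:,::-1])
E
```

```text
t: 5.4
tcp_pos: [0.4787, -0.0167, 0.0615]
orientation: [[-0.081, 0.997, -0.0], [0.997, 0.081, -0.0], [-0.0, -0.0, -1.0]]
ft_force: [0.2, -0.5, -2.3]
grip_width: 0.0502
gripper_force: 5.0
shift [-4.34  0.02  0.45] turn 0.002 | t 5.4 tcp [ 0.4787 -0.0167  0.0615] yaw 4.6 w 0.0502 ft [ 0.2 -0.5 -2.3] j [-0.54  0.19  0.53  2.04 -0.11  0.94  0.12]
```

View pics/c3.png

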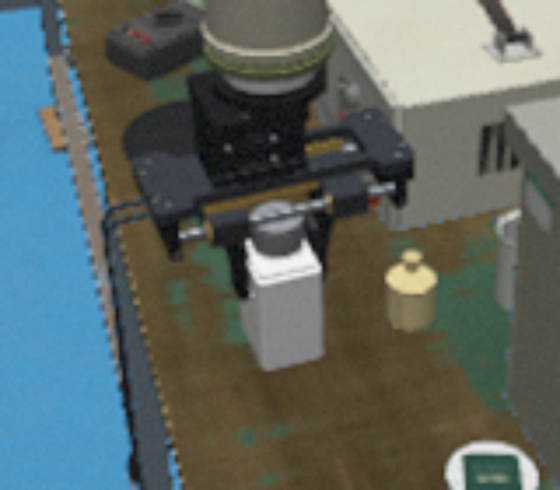

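The side crop shows the bottle still upright, now hanging about 4 mm up, and fz of -2.3 N gives a mass of about 0.24 kg. The pads carried it without it pivoting. I'll set it down and regrip 20 mm off the axis with a 3 N grip, so that lifting tips it about its bottom edge.

```bash
python3 -m crank '[[[0,0,0.1,0],[0,0,0.2,0],[0,0,0.3,0],[0,0,0.4,0],[0,0,0.45,0],[0,0,0.45,0],[0,0,0.45,0],[0,0,0.45,0]]]' && python3 -m crank '[[[0,0,0,0],[0,0,0,0],[0,0,0,0],[0,0,0,0],[-0.5,0,0,0],[-1,0,0,0],[-1.5,0,0,0],[-2,0,0,0]]]' 120 3 && python3 -m crank '[[[0,0,0,0],[0,0,0,0],[0,0,0,0],[0,0,0,0],[0,0,0,0],[0,0,0,0],[0,0,0,0],[0,0,0,0]]]' 255 3 && python3 -m crank '[[[0.7,0,-0.3,0],[1.4,0,-0.6,0],[2.1,0,-0.8,0],[2.8,0,-1.0,0],[3.5,0,-1.1,0],[4.2,0,-1.2,0],[4.2,0,-1.2,0],[4.2,0,-1.2,0]]]'; python3 - <<'E'
from h import *
go([.4825,-.06,.057],4.5)
g=grab_frame("side")
cv2.imwrite("pics/c4.png",cv2.resize(g["color"][150:290,170:330],(560,490))[:,:,::-1])
E
```

```text
t: 6.45
tcp_pos: [0.4787, -0.0169, 0.0573]
orientation: [[-0.081, 0.997, -0.0], [0.997, 0.081, -0.0], [-0.0, -0.0, -1.0]]
ft_force: [-3.1, -1.9, 5.3]
grip_width: 0.0502
gripper_force: 5.0
t: 7.45
tcp_pos: [0.4806, -0.0369, 0.0571]
orientation: [[-0.081, 0.997, 0.0], [0.997, 0.081, 0.0], [0.0, 0.0, -1.0]]
ft_force: [-1.7, 1.0, 3.7]
grip_width: 0.05
gripper_force: 3.0
t: 8.45
tcp_pos: [0.4803, -0.0365, 0.0569]
orientation: [[-0.081, 0.997, -0.0], [0.997, 0.081, 0.0], [0.0, -0.0, -1.0]]
ft_force: [0.6, -0.4, -2.0]
grip_width: 0.0499
gripper_force: 3.0
t: 9.45
tcp_pos: [0.477, 0.0052, 0.069]
orientation: [[-0.081, 0.997, -0.0], [0.997, 0.081, -0.0], [-0.0, -0.0, -1.0]]
ft_force: [-0.0, -0.2, -2.7]
grip_width: 0.05
gripper_force: 3.0
shift [-6.54  0.03  1.2 ] turn 0.002 | t 9.45 tcp [0.477  0.0052 0.069 ] yaw 4.6 w 0.05 ft [-0.  -0.2 -2.7] j [-0.58  0.17  0.51  2.04 -0.1   0.96  0.06]
```

View pics/c4.png

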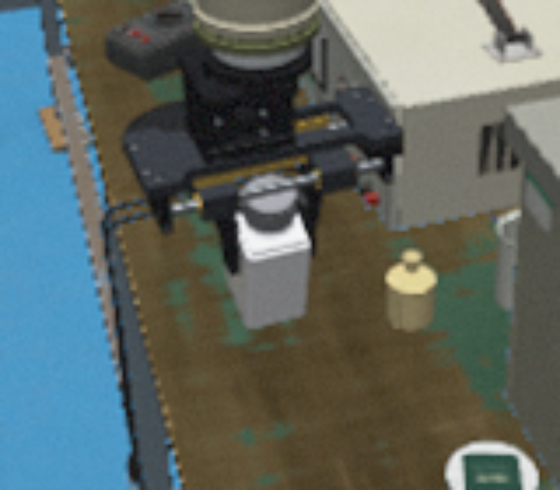

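The 120-count opening was still below 50 mm, so the fingers never released. The bottle is still held on its axis, about 12 mm up. I'll lower it and repeat with a real opening.

```bash
python3 -m crank '[[[0,0,0.3,0],[0,0,0.6,0],[0,0,0.9,0],[0,0,1.1,0],[0,0,1.2,0],[0,0,1.25,0],[0,0,1.25,0],[0,0,1.25,0]]]' && python3 -m crank '[[[0,0,0,0],[0,0,0,0],[0,0,0,0],[0,0,0,0],[-0.5,0,0,0],[-1,0,0,0],[-1.5,0,0,0],[-2,0,0,0]]]' 60 3 && python3 -m crank '[[[0,0,0,0],[0,0,0,0],[0,0,0,0],[0,0,0,0],[0,0,0,0],[0,0,0,0],[0,0,0,0],[0,0,0,0]]]' 255 3 && python3 -m crank '[[[0.7,0,-0.3,0],[1.4,0,-0.6,0],[2.1,0,-0.8,0],[2.8,0,-1.0,0],[3.5,0,-1.1,0],[4.2,0,-1.2,0],[4.2,0,-1.2,0],[4.2,0,-1.2,0]]]'; python3 - <<'E'
from h import *
go([.4825,-.06,.057],4.5)
g=grab_frame("side")
cv2.imwrite("pics/c5.png",cv2.resize(g["color"][150:290,170:330],(560,490))[:,:,::-1])
E
```

```text
t: 10.5
tcp_pos: [0.4771, 0.0055, 0.0567]
orientation: [[-0.081, 0.997, 0.0], [0.997, 0.081, 0.0], [0.0, 0.0, -1.0]]
ft_force: [-2.1, 0.6, 2.9]
grip_width: 0.0498
gripper_force: 3.0
t: 11.5
tcp_pos: [0.4786, -0.015, 0.0565]
orientation: [[-0.081, 0.997, 0.0], [0.997, 0.081, 0.0], [0.0, 0.0, -1.0]]
ft_force: [0.1, 0.4, 0.1]
grip_width: 0.0665
gripper_force: 0.0
t: 12.5
tcp_pos: [0.4786, -0.0145, 0.0565]
orientation: [[-0.081, 0.997, -0.0], [0.997, 0.081, 0.0], [0.0, -0.0, -1.0]]
ft_force: [-0.5, 0.2, 0.4]
grip_width: 0.0501
gripper_force: 3.0
t: 13.5
tcp_pos: [0.4751, 0.0275, 0.0683]
orientation: [[-0.081, 0.997, -0.0], [0.997, 0.081, 0.0], [0.0, -0.0, -1.0]]
ft_force: [-0.1, 0.7, 1.5]
grip_width: 0.05
gripper_force: 3.0
shift [-8.78  0.02  1.13] turn 0.003 | t 13.5 tcp [0.4751 0.0275 0.0683] yaw 4.7 w 0.05 ft [-0.1  0.7  1.5] j [-0.61  0.16  0.49  2.04 -0.1   0.96  0.01]
```

View pics/c5.png

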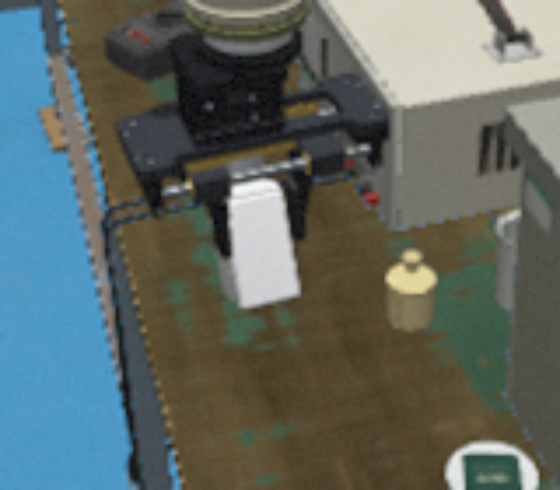

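The bottle is now tilted about 30° with the cap leaning to +y, so the method works. I'll continue along the arc until it lies flat.

```bash
python3 -m crank '[[[0.9,0,-0.15,0],[1.8,0,-0.15,0],[2.6,0,-0.05,0],[3.4,0,0.15,0],[4.2,0,0.45,0],[4.9,0,0.8,0],[5.6,0,1.2,0],[6.3,0,1.65,0]]]' && python3 -m crank '[[[0.6,0,0.5,0],[1.2,0,1.0,0],[1.7,0,1.6,0],[2.1,0,2.2,0],[2.2,0,2.5,0],[2.2,0,2.7,0],[2.2,0,2.7,0],[2.2,0,2.7,0]]]'; python3 - <<'E'
from h import *
go([.4825,-.06,.057],4.5)
g=grab_frame("side")
cv2.imwrite("pics/c6.png",cv2.resize(g["color"][120:260,150:310],(560,490))[:,:,::-1])
E
```

```text
t: 14.55
tcp_pos: [0.47, 0.0906, 0.0516]
orientation: [[-0.081, 0.997, -0.0], [0.997, 0.081, 0.0], [0.0, -0.0, -1.0]]
ft_force: [-0.4, 2.0, 0.9]
grip_width: 0.0499
gripper_force: 3.0
t: 15.55
tcp_pos: [0.4682, 0.1119, 0.0248]
orientation: [[-0.081, 0.997, -0.0], [0.997, 0.081, -0.0], [-0.0, -0.0, -1.0]]
ft_force: [-0.6, 0.2, -1.5]
grip_width: 0.0499
gripper_force: 3.0
shift [-17.25   0.03  -3.21] turn 0.002 | t 15.55 tcp [0.4682 0.1119 0.0248] yaw 4.6 w 0.0499 ft [-0.6  0.2 -1.5] j [-0.71  0.25  0.42  2.06 -0.13  0.86 -0.13]
```

View pics/c6.png

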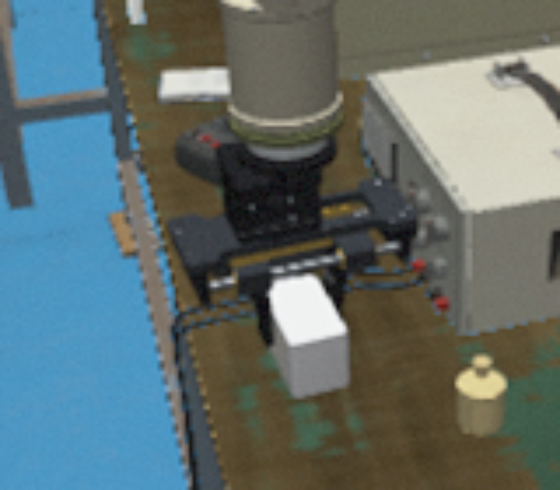

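The bottle lies on its y face with its underside towards -y, at crop (270–348, 280–395). Next I'll open, slide to near the underside end, regrip on the axis, and drag it 8 cm back towards -y, clear of the cable leads.

```bash
python3 -m crank '[[[0,0,0,0],[0,0,0,0],[0,0,0,0],[0,0,0,0],[0,0,0,0],[0,0,0.3,0],[0,0,0.9,0],[0,0,1.4,0]]]' 50 3 && python3 -m crank '[[[-1,0,0,0],[-2,0,0,0],[-3,0,0,0],[-4,0,0,0],[-5,0,0,0],[-5.8,0,0,0],[-5.8,0,0,0],[-5.8,0,0,0]]]'; python3 - <<'E'
from h import *
go([.4825,-.06,.057],4.5)
g=grab_frame("side")
for a,b in((298,396),(348,385)):print(onz(g,150+a/3.5,120+b/3.5,0).round(4))
cv2.imwrite("pics/c7.png",cv2.resize(g["color"][120:260,150:310],(560,490))[:,:,::-1])
E
```

```text
t: 16.6
tcp_pos: [0.4681, 0.1119, 0.0105]
orientation: [[-0.081, 0.997, -0.0], [0.997, 0.081, -0.0], [-0.0, -0.0, -1.0]]
ft_force: [-0.3, -0.1, -0.7]
grip_width: 0.0702
gripper_force: 0.0
t: 17.6
tcp_pos: [0.473, 0.0545, 0.011]
orientation: [[-0.081, 0.997, -0.0], [0.997, 0.081, 0.0], [0.0, -0.0, -1.0]]
ft_force: [0.0, -0.2, -0.1]
grip_width: 0.07
gripper_force: 0.0
shift [-11.49   0.02  -4.6 ] turn 0.003 | t 17.6 tcp [0.473  0.0545 0.011 ] yaw 4.7 w 0.07 ft [ 0.  -0.2 -0.1] j [-0.61  0.26  0.45  2.08 -0.15  0.83  0.  ]
[0.4551 0.0571 0.    ]
[0.4978 0.059  0.    ]
```

View pics/c7.png

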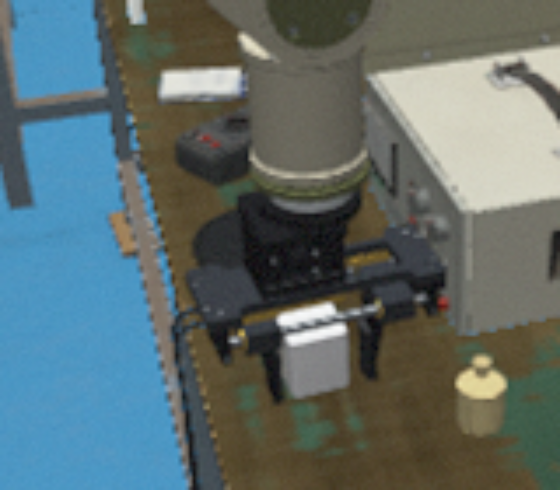

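The bottle lies flat with its underside at y≈0.057, so the fingers are level with that end (fingers at crop x 275 and 370). I'll shift +2 cm, close, and drag.

```bash
python3 -m crank '[[[0.7,0,0,0],[1.4,0,0,0],[2,0,0,0],[2,0,0,0],[2,0,0,0],[2,0,0,0],[2,0,0,0],[2,0,0,0]]]' && python3 -m crank '[[[0,0,0,0],[0,0,0,0],[0,0,0,0],[0,0,0,0],[0,0,0,0],[0,0,0,0],[0,0,0,0],[0,0,0,0]]]' 255 4 && python3 -m crank '[[[-1,0,0,0],[-2.5,0,0,0],[-4,0,0,0],[-5.5,0,0,0],[-7,0,0,0],[-8.5,0,0,0],[-9.5,0,0,0],[-10,0,0,0]]]'; python3 - <<'E'
from h import *
go([.4825,-.06,.057],4.5)
g=grab_frame("side")
cv2.imwrite("pics/c8.png",cv2.resize(g["color"][140:280,170:330],(560,490))[:,:,::-1])
E
```

```text
t: 18.65
tcp_pos: [0.4714, 0.074, 0.011]
orientation: [[-0.081, 0.997, 0.0], [0.997, 0.081, 0.0], [0.0, 0.0, -1.0]]
ft_force: [-0.1, -0.7, 0.0]
grip_width: 0.0697
gripper_force: 0.0
t: 19.65
tcp_pos: [0.4714, 0.0741, 0.011]
orientation: [[-0.081, 0.997, -0.0], [0.997, 0.081, 0.0], [0.0, -0.0, -1.0]]
ft_force: [-0.2, 0.8, -0.1]
grip_width: 0.0501
gripper_force: 4.0
t: 20.65
tcp_pos: [0.4796, -0.0261, 0.011]
orientation: [[-0.08, 0.997, 0.0], [0.997, 0.08, 0.0], [0.0, 0.0, -1.0]]
ft_force: [-0.1, 1.1, 0.6]
grip_width: 0.0501
gripper_force: 4.0
shift [-3.4   0.02 -4.6 ] turn 0.002 | t 20.65 tcp [ 0.4796 -0.0261  0.011 ] yaw 4.6 w 0.0501 ft [-0.1  1.1  0.6] j [-0.48  0.28  0.49  2.07 -0.18  0.83  0.19]
```

```bash
cat >> h.py <<'E'
def blob(x0=150,y0=100,x1=330,y1=300):
    "white bottle pixels in the side view near hand: hull polygon"
    g=grab_frame("side");im=g["color"][y0:y1,x0:x1].astype(int)
    m=((im.min(2)>110)&(im.max(2)-im.min(2)<22)).astype(np.uint8)
    tip=np.array(pix(g,read_state()["tcp_pos"]+[0,0,.019]))
    cs=[c+np.array([x0,y0]) for c in cv2.findContours(m,0,1)[0] if cv2.contourArea(c)>60]
    print("grasp px",tip.round(0))
    for c in cs:
        b=cv2.boundingRect(c);cen=np.array([b[0]+b[2]/2,b[1]+b[3]/2])
        if np.hypot(*(cen-tip))<60: print(cv2.contourArea(c),"box",b,"mean",im[c[0,0,1]-y0,c[0,0,0]-x0],cv2.approxPolyDP(cv2.convexHull(c),2,True).reshape(-1,2).tolist())
    return g
E
python3 -m crank '[[[0.3,0,-0.5,0],[0.56,0,-1.0,0],[0.9,0,-1.5,0],[1.3,0,-2,0],[1.85,0,-2.8,0],[2.5,0,-3.6,0],[3.1,0,-4.3,0],[3.8,0,-4.9,0]]]' 255 3; python3 - <<'E'
from h import *
g=blob();go([.4825,-.06,.057],4.5)
s=read_state();p=s["tcp_pos"]+[0,0,.019];
def exp(th):
    th=np.radians(th);a=np.array([-s["orientation"][0,0]*0+s["orientation"][0,0],s["orientation"][1,0],0])*np.cos(th)+np.array([0,0,-1])*np.sin(th) # bottle axis to cap
    n=np.cross(s["orientation"][:,1],a);x=s["orientation"][:,1];o=p-.018*a
    return [tuple(np.round(pix(g,o+i*.025*x+j*.03*n)).astype(int).tolist()) for i in(-1,1) for j in(-1,1)],[tuple(np.round(pix(g,o+.088*a+i*.025*x+j*.03*n)).astype(int).tolist()) for i in(-1,1) for j in(-1,1)]
for t in(0,20,40,60):print(t,exp(t))
E
```

```text
t: 21.7
tcp_pos: [0.4765, 0.0128, 0.0606]
orientation: [[-0.081, 0.997, 0.0], [0.997, 0.081, 0.0], [0.0, 0.0, -1.0]]
ft_force: [0.4, 0.5, -2.7]
grip_width: 0.0504
gripper_force: 3.0
grasp px [245. 218.]
449.0 box (237, 201, 23, 33) mean [112 118 117] [[259, 201], [257, 230], [240, 233], [237, 230], [238, 205]]
shift [-7.41 -0.04  0.41] turn 0.003 | t 21.75 tcp [0.4768 0.0139 0.0611] yaw 4.7 w 0.05 ft [ 1.2  0.7 -1.4] j [-0.57  0.18  0.49  2.05 -0.1   0.94  0.05]
0 ([(239, 233), (237, 215), (256, 229), (256, 211)], [(229, 215), (228, 197), (246, 211), (245, 193)])
20 ([(240, 233), (236, 211), (257, 228), (254, 207)], [(231, 224), (228, 204), (248, 220), (245, 200)])
40 ([(240, 231), (235, 208), (258, 226), (253, 204)], [(234, 233), (229, 212), (250, 228), (245, 208)])
60 ([(240, 228), (233, 207), (258, 223), (251, 203)], [(237, 240), (230, 221), (253, 236), (247, 217)])
```

```bash
python3 - <<'E'
from h import *
g=grab_frame("side");im=g["color"].astype(int).mean(2).astype(int)
for x in (241,245,249,253,257): print(x,im[192:250:1,x].tolist())
print("row233",im[222,225:270].tolist());s=read_state();print(s["ft_force"].round(2),s["ft_torque"].round(3))
E
```

```text
241 [31, 23, 26, 35, 31, 29, 57, 79, 73, 60, 75, 64, 141, 177, 88, 189, 247, 241, 241, 241, 237, 223, 219, 220, 219, 221, 218, 219, 218, 219, 217, 217, 217, 214, 215, 214, 211, 211, 209, 200, 185, 126, 57, 62, 67, 66, 69, 69, 73, 84, 86, 83, 75, 73, 78, 69, 65, 66]
245 [18, 26, 31, 38, 33, 52, 77, 66, 37, 54, 73, 140, 174, 76, 176, 247, 241, 240, 241, 237, 222, 218, 218, 218, 216, 218, 216, 217, 216, 214, 215, 214, 215, 215, 212, 213, 212, 210, 213, 211, 175, 79, 58, 60, 62, 60, 60, 59, 65, 65, 70, 73, 65, 58, 54, 63, 71, 74]
249 [34, 40, 34, 36, 47, 72, 78, 70, 63, 69, 134, 180, 81, 52, 117, 220, 244, 241, 238, 222, 216, 215, 217, 216, 215, 214, 216, 215, 214, 213, 214, 212, 212, 212, 211, 210, 209, 212, 208, 172, 82, 65, 74, 75, 81, 76, 76, 79, 79, 76, 70, 67, 61, 58, 61, 60, 67, 63]
253 [52, 26, 34, 44, 69, 70, 39, 58, 61, 136, 181, 80, 55, 60, 44, 51, 182, 249, 227, 217, 217, 216, 216, 215, 211, 213, 213, 212, 212, 211, 210, 210, 212, 209, 207, 209, 209, 205, 171, 83, 61, 64, 64, 65, 56, 63, 66, 70, 71, 76, 70, 68, 64, 72, 75, 79, 72, 66]
257 [27, 35, 40, 51, 45, 36, 24, 31, 112, 161, 87, 49, 19, 19, 15, 28, 31, 23, 29, 28, 30, 24, 25, 28, 14, 18, 17, 26, 55, 80, 124, 148, 149, 153, 167, 179, 189, 158, 72, 63, 65, 64, 69, 68, 70, 64, 65, 70, 70, 67, 65, 67, 65, 64, 66, 68, 66, 67]
row233 [79, 80, 81, 82, 79, 85, 83, 70, 31, 16, 29, 25, 50, 128, 194, 215, 217, 216, 216, 217, 215, 214, 214, 215, 214, 210, 211, 211, 210, 212, 214, 191, 124, 19, 52, 73, 68, 61, 68, 61, 60, 65, 64, 64, 60]
[ 0.55  0.41 -1.87] [-0.155  0.043  0.019]
```

The underside is much brighter than when it was vertical (216 against about 155), so it is tilted up roughly 30–40°. I'll continue the arc.

```bash
python3 -m crank '[[[1.5,0,-1.05,0],[2.6,0,-1.6,0],[3.65,0,-1.9,0],[4.9,0,-2.1,0],[6,0,-2.15,0],[7.05,0,-2.15,0],[8.1,0,-2.1,0],[8.6,0,-2.0,0]]]'; python3 - <<'E'
from h import *
g=blob();go([.4825,-.06,.057],4.5)
crop(g,"pics/c9.png",170,120,160,140,3.5)
s=read_state();print(s["ft_force"].round(2))
E
```

```text
t: 22.8
tcp_pos: [0.4693, 0.0988, 0.0799]
orientation: [[-0.082, 0.997, -0.0], [0.997, 0.082, 0.0], [0.0, -0.0, -1.0]]
ft_force: [1.4, -0.7, -2.1]
grip_width: 0.05
gripper_force: 3.0
grasp px [235. 196.]
367.0 box (226, 186, 22, 25) mean [140 144 143] [[243, 186], [247, 206], [227, 210], [227, 189]]
142.0 box (195, 139, 24, 10) mean [141 140 127] [[218, 142], [210, 148], [195, 147], [196, 140], [215, 139]]
shift [-15.97   0.02   2.27] turn 0.004 | t 22.85 tcp [0.4692 0.0992 0.0798] yaw 4.7 w 0.0501 ft [-0.   0.1 -2. ] j [-0.69  0.15  0.42  2.02 -0.07  0.98 -0.15]
[-0.01  0.15 -1.99]
```

View pics/c9.png

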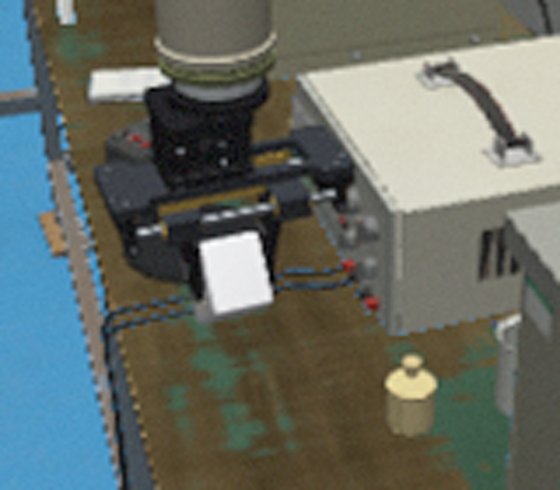

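The underside faces up and towards the camera at crop (200–272, 232–315), tilted about 45°. The bottle hangs there because pad friction balances gravity. I'll compute the tilt from rays, then use brisk upward steps (gravity assist) to swing it further.

```bash
cat >> h.py <<'E'
def onplane(f,u,v,p,n):
    e,d=ray(f,u,v);return e+d*(n@(p-e))/(n@d)
def tilt(g,lo,up=None):
    s=read_state();R=s["orientation"];p=s["tcp_pos"]+[0,0,.019]
    for q in (lo,up):
        if q is None: continue
        w=(onplane(g,*q,p,R[:,1])-p)*1000;print("edge rel grasp (s,z) mm",(R[:,0]@w).round(1),w[2].round(1),"len",np.hypot(R[:,0]@w,w[2]).round(1))
E
python3 - <<'E'
from h import *
g=grab_frame("side");tilt(g,(237.5,208.5),(235,187.5))
E
python3 -m crank '[[[2,0,-5,0],[2,0,-5,0],[1.5,0,-3.7,0],[1,0,-2.5,0],[0.5,0,-1.2,0],[0.5,0,-1.2,0],[2.5,0,-6.2,0],[2.5,0,-6.2,0]]]'; python3 - <<'E'
from h import *
g=blob(150,60);go([.4825,-.06,.057],4.5)
E
```

```text
edge rel grasp (s,z) mm -18.7 -31.1 len 36.3
edge rel grasp (s,z) mm -6.7 31.9 len 32.6
t: 23.9
tcp_pos: [0.4694, 0.1251, 0.1452]
orientation: [[-0.083, 0.997, 0.005], [0.997, 0.083, 0.003], [0.003, 0.005, -1.0]]
ft_force: [0.2, 0.5, -2.9]
grip_width: 0.0499
gripper_force: 3.0
grasp px [231. 172.]
625.0 box (223, 163, 22, 39) mean [130 126 114] [[237, 163], [244, 175], [243, 197], [229, 201], [223, 188], [224, 166]]
shift [-18.46  -0.13   8.6 ] turn 0.004 | t 23.95 tcp [0.4684 0.1239 0.1433] yaw 4.7 w 0.0501 ft [ 0.7  0.  -3.3] j [-0.74  0.08  0.41  1.95 -0.03  1.12 -0.24]
```

```bash
python3 - <<'E'
from h import *
g=grab_frame("side");im=g["color"].astype(int).mean(2).astype(int)
for x in (226,229,232,235,238,241): print(x,im[155:215,x].tolist())
s=read_state();print(s["tcp_pos"],s["ft_force"].round(2))
E
```

```text
226 [87, 111, 108, 52, 44, 41, 39, 40, 40, 34, 26, 112, 225, 246, 242, 242, 242, 242, 242, 243, 244, 244, 232, 205, 180, 143, 125, 112, 115, 118, 117, 113, 115, 119, 116, 118, 118, 117, 115, 116, 117, 117, 113, 96, 81, 73, 76, 70, 67, 69, 76, 79, 73, 64, 70, 80, 78, 80, 81, 83]
229 [140, 183, 76, 44, 38, 40, 38, 35, 39, 39, 59, 188, 249, 242, 242, 241, 241, 241, 241, 242, 241, 241, 242, 241, 242, 242, 229, 177, 113, 121, 124, 121, 123, 124, 121, 122, 121, 123, 122, 119, 120, 121, 119, 121, 121, 120, 124, 121, 69, 61, 69, 80, 86, 45, 68, 67, 71, 80, 77, 79]
232 [129, 86, 52, 41, 45, 36, 40, 44, 38, 45, 151, 238, 244, 242, 241, 241, 241, 241, 241, 241, 242, 241, 241, 241, 241, 238, 208, 136, 116, 121, 121, 121, 121, 120, 119, 120, 120, 119, 122, 121, 118, 120, 119, 118, 117, 124, 118, 89, 65, 70, 72, 64, 67, 78, 59, 60, 65, 63, 66, 66]
235 [169, 63, 42, 40, 41, 41, 35, 44, 59, 99, 204, 247, 242, 241, 241, 241, 241, 241, 241, 242, 241, 241, 242, 242, 241, 224, 161, 116, 118, 121, 119, 123, 120, 117, 119, 120, 120, 117, 118, 119, 119, 120, 120, 118, 118, 127, 124, 65, 68, 61, 69, 61, 57, 58, 63, 64, 69, 62, 54, 58]
238 [81, 49, 36, 37, 37, 31, 43, 67, 67, 121, 215, 245, 246, 244, 243, 242, 242, 241, 241, 242, 241, 241, 242, 242, 233, 188, 117, 119, 122, 118, 118, 118, 120, 121, 118, 117, 123, 117, 120, 121, 118, 120, 119, 118, 124, 122, 60, 64, 62, 70, 78, 52, 61, 64, 62, 69, 69, 60, 63, 72]
241 [58, 35, 13, 25, 43, 55, 66, 53, 26, 20, 21, 15, 26, 9, 56, 146, 216, 237, 246, 245, 243, 242, 242, 241, 214, 145, 114, 120, 121, 120, 118, 119, 121, 120, 120, 119, 119, 117, 121, 120, 118, 119, 117, 123, 113, 81, 61, 76, 58, 56, 54, 63, 60, 69, 64, 67, 62, 66, 67, 68]
[0.46752369 0.12305208 0.14200113] [-0.13  0.31 -2.72]
```

```bash
python3 - <<'E'
from h import *
g=grab_frame("side");print(read_state()["tcp_pos"],read_state()["t"]);tilt(g,(234,181.3),(231,165.5));tilt(g,(236,201.5))
E
```

```text
[0.4670702  0.12254583 0.14134243] 24.05
edge rel grasp (s,z) mm -25.8 -12.5 len 28.6
edge rel grasp (s,z) mm -5.3 26.4 len 26.9
edge rel grasp (s,z) mm -32.9 -74.9 len 81.9
```

```bash
python3 -m crank '[[[-0.3,0,0,0],[-1,0,0.5,0],[-2,0,1.2,0],[-3,0,2,0],[-4,0,2.8,0],[-5,0,3.6,0],[-5.7,0,4.2,0],[-6,0,4.5,0]]]' && python3 -m crank '[[[0.5,0,0.2,0],[1,0,0.4,0],[1.5,0,0.6,0],[2,0,0.8,0],[2.6,0,1.0,0],[3.2,0,1.2,0],[3.8,0,1.3,0],[4.4,0,1.3,0]]]'; python3 - <<'E'
from h import *
g=blob(150,60);go([.4825,-.06,.057],4.5)
im=g["color"].astype(int).mean(2).astype(int)
for x in (233,237,241,245,249): print(x,im[165:240,x].tolist())
E
```

```text
t: 25.05
tcp_pos: [0.4722, 0.0627, 0.0966]
orientation: [[-0.08, 0.997, -0.0], [0.997, 0.08, -0.0], [-0.0, -0.0, -1.0]]
ft_force: [0.1, -0.1, -2.2]
grip_width: 0.0499
gripper_force: 3.0
t: 26.05
tcp_pos: [0.4687, 0.1072, 0.0838]
orientation: [[-0.081, 0.997, -0.0], [0.997, 0.081, -0.0], [-0.0, -0.0, -1.0]]
ft_force: [1.8, -0.5, 0.2]
grip_width: 0.0503
gripper_force: 3.0
grasp px [234. 193.]
646.5 box (226, 184, 23, 39) mean [117 118 120] [[240, 184], [246, 191], [247, 219], [233, 222], [227, 208], [226, 186]]
125.5 box (195, 139, 23, 10) mean [127 123 111] [[217, 140], [210, 148], [195, 147], [196, 140]]
shift [-16.86   0.02   2.68] turn 0.003 | t 26.1 tcp [0.4685 0.108  0.0838] yaw 4.7 w 0.0497 ft [ 0.4  0.8 -0.5] j [-0.72  0.15  0.42  2.01 -0.07  0.99 -0.17]
233 [30, 28, 19, 27, 38, 38, 33, 56, 81, 81, 78, 77, 100, 128, 92, 51, 38, 46, 42, 71, 194, 248, 242, 241, 241, 241, 241, 241, 242, 239, 196, 148, 153, 153, 153, 155, 152, 153, 152, 151, 149, 149, 147, 149, 150, 147, 150, 148, 146, 146, 148, 146, 147, 150, 145, 151, 159, 153, 75, 73, 73, 73, 77, 79, 84, 81, 77, 76, 77, 66, 69, 
[... 648 characters left out ...]
, 79, 80, 76, 64, 63, 59, 62, 60, 60, 67, 69, 67, 64, 68]
245 [68, 64, 39, 38, 31, 45, 54, 39, 30, 42, 137, 186, 73, 36, 21, 24, 20, 21, 41, 35, 29, 30, 25, 18, 59, 155, 234, 228, 147, 148, 150, 149, 151, 153, 158, 152, 154, 153, 155, 152, 152, 148, 148, 151, 149, 145, 145, 146, 149, 145, 145, 145, 146, 156, 165, 110, 76, 75, 74, 73, 72, 72, 70, 68, 60, 63, 58, 60, 58, 56, 61, 59, 59, 61, 57]
249 [62, 42, 38, 39, 58, 67, 62, 64, 69, 56, 40, 31, 31, 30, 33, 40, 54, 55, 52, 60, 58, 60, 65, 64, 63, 68, 64, 69, 69, 64, 66, 68, 67, 67, 67, 64, 71, 74, 50, 60, 67, 63, 66, 69, 62, 55, 54, 55, 52, 56, 53, 53, 59, 61, 68, 66, 66, 67, 67, 59, 64, 65, 62, 59, 64, 63, 65, 69, 70, 72, 77, 84, 75, 79, 76]
```

The visible face is now as bright as when the bottle stood upright (about 150). Its 78 mm projected length gives a tilt of about 93°, and the grasp height matches standing on the cap (h≈17 mm). I'll press lightly to seat it, tighten the grip, lift 2 cm and hold.

```bash
python3 -m crank '[[[0,0,0.1,0],[0,0,0.2,0],[0,0,0.3,0],[0,0,0.3,0],[0,0,0.3,0],[0,0,0.3,0],[0,0,0.3,0],[0,0,0.3,0]]]' && python3 -m crank '[[[0,0,0,0],[0,0,0,0],[0,0,0,0],[0,0,0,0],[0,0,-0.3,0],[0,0,-0.9,0],[0,0,-1.5,0],[0,0,-2,0]]]' 255 15; python3 - <<'E'
from h import *
g=blob(150,60)
im=g["color"].astype(int).mean(2).astype(int)
for x in (237,241): print(x,im[160:240,x].tolist())
E
```

```text
t: 27.1
tcp_pos: [0.4688, 0.107, 0.081]
orientation: [[-0.081, 0.997, 0.0], [0.997, 0.081, 0.0], [0.0, 0.0, -1.0]]
ft_force: [2.4, 0.6, 2.9]
grip_width: 0.0503
gripper_force: 3.0
t: 28.1
tcp_pos: [0.4688, 0.1071, 0.1015]
orientation: [[-0.081, 0.997, 0.0], [0.997, 0.081, 0.0], [0.0, 0.0, -1.0]]
ft_force: [0.0, 0.3, -2.3]
grip_width: 0.0499
gripper_force: 15.0
grasp px [234. 188.]
651.5 box (225, 177, 23, 40) mean [116 128 116] [[238, 177], [245, 184], [247, 213], [232, 216], [227, 206], [225, 180]]
109.5 box (195, 139, 16, 10) mean [129 126 113] [[210, 141], [210, 148], [195, 147], [196, 140]]
237 [22, 33, 34, 39, 26, 52, 80, 79, 63, 65, 71, 136, 172, 66, 63, 72, 69, 98, 205, 247, 242, 242, 241, 242, 241, 241, 243, 238, 181, 152, 151, 150, 152, 152, 150, 154, 150, 151, 150, 149, 150, 148, 148, 148, 150, 147, 146, 148, 148, 146, 149, 147, 144, 146, 158, 168, 123, 94, 84, 80, 79, 83, 84, 80, 67, 77, 80, 76, 70, 72, 72, 68, 64, 68, 68, 76, 84, 81, 77, 79]
241 [57, 53, 34, 36, 46, 67, 79, 72, 63, 62, 142, 186, 71, 62, 71, 67, 55, 50, 79, 154, 227, 244, 245, 242, 242, 243, 239, 192, 147, 151, 151, 148, 152, 150, 155, 150, 151, 150, 150, 150, 149, 148, 149, 148, 147, 147, 146, 147, 146, 148, 148, 146, 145, 155, 160, 137, 87, 83, 80, 78, 76, 79, 77, 64, 65, 71, 65, 63, 66, 60, 58, 61, 63, 56, 58, 64, 70, 69, 64, 67]
```

```bash
python3 - <<'E'
from h import *
g=grab_frame("side");s=read_state();R=s["orientation"];p=s["tcp_pos"]+[0,0,.019]
for th in(80,90,100):
    c,sn=np.cos(np.radians(th)),np.sin(np.radians(th));a=R[:,0]*c-np.array([0,0,1])*sn;n=-R[:,0]*sn-np.array([0,0,1])*c # n: outward of the camera-side face
    o=p-.019*a
    print(th,[np.round(pix(g,o+L*a+.03*n+i*.025*R[:,1]),1).tolist() for L in(0,.088) for i in(-1,1)])
im=g["color"].astype(int).mean(2).astype(int)
for r in (192,200,208,213):print(r,im[r,220:252].tolist())
E
```

```text
80 [[228.1, 191.5], [245.7, 187.7], [228.6, 214.3], [245.3, 210.4]]
90 [[227.7, 189.2], [245.3, 185.5], [229.8, 215.5], [246.6, 211.6]]
100 [[227.2, 187.0], [244.8, 183.3], [230.8, 216.0], [247.8, 212.1]]
192 [45, 41, 33, 24, 10, 23, 53, 97, 115, 130, 152, 155, 153, 151, 153, 152, 153, 152, 150, 150, 149, 154, 152, 155, 150, 148, 120, 62, 66, 70, 67, 67]
200 [39, 40, 37, 38, 41, 56, 98, 118, 118, 115, 134, 152, 148, 150, 151, 148, 149, 150, 148, 148, 147, 149, 149, 149, 146, 152, 148, 111, 59, 62, 61, 77]
208 [78, 73, 68, 82, 91, 62, 59, 89, 113, 115, 120, 133, 148, 150, 147, 146, 148, 146, 148, 145, 149, 147, 145, 149, 149, 147, 148, 141, 101, 63, 67, 74]
213 [72, 70, 71, 73, 77, 79, 85, 81, 78, 76, 90, 122, 145, 147, 147, 145, 146, 146, 143, 141, 152, 167, 164, 161, 154, 162, 186, 160, 43, 57, 56, 60]
```

```bash
cat > m.py <<'E'
from h import *
def xing(a,lev,o):  # last/first subpixel crossing
    i=[k for k in range(len(a)-1) if (a[k]-lev)*(a[k+1]-lev)<0];return [round(o+k+(a[k]-lev)/(a[k]-a[k+1]),2) for k in i]
def redge(im,rows,x0,x1,lev=105):
    pts=[(r,xing(im[r,x0:x1],lev,x0)[-1]) for r in rows if xing(im[r,x0:x1],lev,x0)]
    k=np.polyfit(*zip(*pts),1);return k.round(3)
E
python3 - <<'E'
from m import *
im0=cv2.imread("pics/side0.png").astype(float).mean(2);g=grab_frame("side");im=g["color"].astype(float).mean(2)
class D(dict):pass
y=np.radians(4.5);X=np.array([np.cos(y),np.sin(y),0]);Y=np.array([-np.sin(y),np.cos(y),0]);o=np.array([.4825,-.06,0])
print("pred upright",[np.round(pix(g,o+i*.025*X-.03*Y+[0,0,z]),1).tolist() for z in(.088,0) for i in(-1,1)])
print("meas0 slope",redge(im0,range(241,260),255,275)); print([ (x,xing(im0[225:275,x],197,225),xing(im0[225:275,x],105,225)) for x in(255,259,263)])
print("now slope",redge(im,range(189,210),236,256));print([(x,xing(im[175:222,x],197,175),xing(im[175:222,x],105,175)) for x in(234,237,240)])
E
```

```text
pred upright [[248.5, 242.0], [267.8, 237.1], [249.7, 268.6], [268.1, 263.5]]
meas0 slope [1.20000e-02 2.64131e+02]
[(255, [np.float64(234.96), np.float64(241.42)], [np.float64(227.57), np.float64(233.8), np.float64(266.25)]), (259, [np.float64(233.71), np.float64(240.44)], [np.float64(226.06), np.float64(232.62), np.float64(265.23)]), (263, [np.float64(230.5), np.float64(239.43)], [np.float64(229.04), np.float64(264.21)])]
now slope [9.70000e-02 2.27601e+02]
[(234, [np.float64(178.56), np.float64(188.32)], [np.float64(177.45), np.float64(216.79)]), (237, [np.float64(177.89), np.float64(187.62)], [np.float64(177.02), np.float64(216.14)]), (240, [np.float64(178.43), np.float64(187.05)], [np.float64(177.41), np.float64(215.73)])]
```

The edge slope says the bottle is at about 99°, 9° past vertical, because the drag overshot. I'll lower it, then drag back 1.6 cm on the cap with a light grip to square it.

```bash
python3 -m crank '[[[0,0,1,0],[0,0,1.8,0],[0,0,2.05,0],[-0.4,0,2.1,0],[-0.8,0,2.15,0],[-1.2,0,2.2,0],[-1.6,0,2.2,0],[-1.6,0,2.2,0]]]' 255 3; python3 - <<'E'
from m import *
g=grab_frame("side");im=g["color"].astype(float).mean(2);s=read_state();R=s["orientation"];p=s["tcp_pos"]+[0,0,.019];print(p,s["ft_force"].round(1))
for th in(80,90,100):
    c,sn=np.cos(np.radians(th)),np.sin(np.radians(th));a=R[:,0]*c-np.array([0,0,1])*sn;n=-R[:,0]*sn-np.array([0,0,1])*c
    A,B=[pix(g,p+(L-.02)*a+.03*n+.025*R[:,1]) for L in(0,.088)];print(th,np.round(A+B,1),"slope",round((B[0]-A[0])/(B[1]-A[1]),3))
r=int(A[1]);print("meas",redge(im,range(r+5,r+26),236,260))
E
```

```text
t: 29.25
tcp_pos: [0.4702, 0.0908, 0.0792]
orientation: [[-0.08, 0.997, 0.0], [0.997, 0.08, 0.0], [0.0, 0.0, -1.0]]
ft_force: [-1.0, 0.5, 1.2]
grip_width: 0.0504
gripper_force: 3.0
[0.47024622 0.09100176 0.09813   ] [-0.4  0.1  2.4]
80 [247.9 197.4 247.3 219.6] slope -0.027
90 [247.5 195.1 248.6 220.9] slope 0.045
100 [247.  192.9 249.9 221.4] slope 0.102
meas [4.00000e-02 2.40051e+02]
```

The slope now matches 89°. I'll tighten, lift 1.5 cm and hold.

```bash
python3 -m crank '[[[0,0,0,0],[0,0,0,0],[0,0,0,0],[0,0,0,0],[0,0,-0.5,0],[0,0,-1,0],[0,0,-1.5,0],[0,0,-1.5,0]]]' 255 15 && python3 -m crank '[[[0,0,0,0],[0,0,0,0],[0,0,0,0],[0,0,0,0],[0,0,0,0],[0,0,0,0],[0,0,0,0],[0,0,0,0]]]' && python3 -m crank '[[[0,0,0,0],[0,0,0,0],[0,0,0,0],[0,0,0,0],[0,0,0,0],[0,0,0,0],[0,0,0,0],[0,0,0,0]]]'; python3 - <<'E'
from m import *
g=grab_frame("side");im=g["color"].astype(float).mean(2);s=read_state();R=s["orientation"];p=s["tcp_pos"]+[0,0,.019];print(p,s["ft_force"].round(1))
r=int(pix(g,p-.03*R[:,0])[1]);print("meas",redge(im,range(r+5,r+23),236,260))
E
```

```text
t: 30.3
tcp_pos: [0.4703, 0.0912, 0.0945]
orientation: [[-0.081, 0.997, 0.001], [0.997, 0.081, 0.0], [0.0, 0.001, -1.0]]
ft_force: [0.6, 0.6, -3.2]
grip_width: 0.05
gripper_force: 15.0
t: 31.3
tcp_pos: [0.47, 0.0911, 0.094]
orientation: [[-0.081, 0.997, 0.0], [0.997, 0.081, 0.0], [0.0, 0.0, -1.0]]
ft_force: [0.5, 1.3, -2.3]
grip_width: 0.0502
gripper_force: 15.0
t: 32.3
tcp_pos: [0.47, 0.0911, 0.094]
orientation: [[-0.081, 0.997, -0.0], [0.997, 0.081, 0.0], [0.0, -0.0, -1.0]]
ft_force: [0.0, -0.3, -2.5]
grip_width: 0.0499
gripper_force: 15.0
[0.47005269 0.09107315 0.11304855] [ 0.1 -0.8 -1.6]
meas [-2.31000e-01  2.96407e+02]
```

```bash
python3 - <<'E'
from m import *
g=grab_frame("side");im=g["color"].astype(float).mean(2)
print("meas",redge(im,range(194,212),236,260),[(x,xing(im[175:225,x],197,175),xing(im[175:225,x],105,175)) for x in(238,241)])
E
```

```text
meas [4.20000e-02 2.39438e+02] [(238, [np.float64(182.02), np.float64(194.74)], [np.float64(175.77), np.float64(177.71), np.float64(181.29), np.float64(220.61)]), (241, [np.float64(181.72), np.float64(194.22)], [np.float64(175.66), np.float64(177.47), np.float64(180.75), np.float64(219.59)])]
```

It was held upside down at about 89.5° for over 2 s. Now I'll lay it back down: touch the cap to the table and reverse the arc with a light grip.

```bash
python3 -m crank '[[[0,0,0.8,0],[0,0,1.6,0],[-1.8,0,1.45,0],[-2.6,0,1.5,0],[-3.5,0,1.6,0],[-4.4,0,1.75,0],[-5.3,0,2,0],[-6.1,0,2.35,0]]]' 255 3 && python3 -m crank '[[[-0.8,0,0.45,0],[-1.55,0,0.95,0],[-2.25,0,1.45,0],[-2.9,0,2.05,0],[-3.5,0,2.7,0],[-4.2,0,3.6,0],[-4.8,0,4.45,0],[-5.5,0,5.4,0]]]'; python3 - <<'E'
from m import *
g=blob(150,100,330,300);im=g["color"].astype(int).mean(2).astype(int);go([.4825,-.06,.011],4.5)
for x in (240,244,248,252,256): print(x,im[195:265,x].tolist())
s=read_state();R=s["orientation"];p=s["tcp_pos"]+[0,0,.019]
for th in(0,15,30):
    c,sn=np.cos(np.radians(th)),np.sin(np.radians(th));a=R[:,0]*c-np.array([0,0,1])*sn;n=-R[:,0]*sn-np.array([0,0,1])*c
    print(th,[np.round(pix(g,p-.02*a+j*.03*n+i*.025*R[:,1]),1).tolist() for j in(1,-1) for i in(-1,1)])
E
```

```text
t: 33.4
tcp_pos: [0.4751, 0.0296, 0.0704]
orientation: [[-0.081, 0.997, 0.0], [0.997, 0.081, -0.0], [-0.0, 0.0, -1.0]]
ft_force: [-1.4, -0.3, 1.0]
grip_width: 0.0498
gripper_force: 3.0
t: 34.4
tcp_pos: [0.4794, -0.0248, 0.0159]
orientation: [[-0.081, 0.997, -0.0], [0.997, 0.081, 0.0], [0.0, -0.0, -1.0]]
ft_force: [0.2, 0.4, -0.1]
grip_width: 0.0501
gripper_force: 3.0
grasp px [250. 241.]
508.0 box (242, 222, 23, 35) mean [167 164 152] [[264, 223], [262, 251], [246, 256], [242, 225], [251, 222]]
shift [-3.44  0.09  0.39] turn 0.002 | t 34.45 tcp [ 0.4788 -0.0257  0.0149] yaw 4.6 w 0.0503 ft [-1.1 -0.6 -1.9] j [-0.5   0.27  0.51  2.07 -0.18  0.84  0.19]
240 [20, 30, 23, 22, 21, 35, 34, 40, 34, 22, 25, 22, 14, 31, 17, 25, 21, 24, 7, 31, 36, 25, 40, 25, 24, 35, 33, 35, 54, 77, 78, 68, 60, 67, 59, 39, 31, 30, 32, 34, 31, 29, 18, 26, 29, 23, 16, 28, 28, 19, 13, 31, 10, 18, 24, 40, 51, 64, 61, 68, 68, 61, 66, 66, 65, 65, 65, 65, 67, 67]
244 [39, 23, 39, 23, 24, 29, 34, 16, 29, 19, 28, 28, 33, 28, 26, 27, 23, 27, 31, 36, 38, 45, 16, 25, 37, 31, 32, 48, 97, 200, 247, 244, 238, 185, 166, 96, 1
[... 607 characters left out ...]
84, 163, 85, 190, 247, 242, 240, 240, 240, 241, 241, 241, 227, 152, 139, 140, 138, 139, 137, 140, 138, 136, 134, 136, 136, 135, 133, 135, 133, 116, 57, 63, 64, 64, 56, 59, 58, 62, 60]
256 [32, 34, 18, 26, 26, 26, 27, 17, 21, 27, 22, 10, 22, 18, 25, 15, 23, 35, 44, 19, 35, 54, 31, 36, 50, 76, 75, 63, 57, 75, 147, 173, 85, 191, 249, 242, 240, 240, 240, 240, 241, 241, 226, 147, 134, 137, 140, 134, 137, 135, 137, 132, 135, 136, 132, 130, 134, 135, 131, 110, 56, 62, 64, 67, 58, 64, 62, 64, 68, 62]
0 [[243.8, 256.3], [261.7, 251.6], [242.8, 238.7], [261.3, 234.1]]
15 [[244.6, 256.3], [262.6, 251.5], [241.7, 235.4], [260.1, 230.9]]
30 [[245.1, 255.3], [263.2, 250.5], [240.6, 232.7], [258.9, 228.3]]
```

It lies flat (the underside band is 16.5 px against 17.6 predicted at 0°). I'll open, then move to the cap end for an upright regrip.

```bash
python3 -m crank '[[[0,0,0.2,0],[0,0,0.35,0],[0,0,0.35,0],[0,0,0.35,0],[0,0,0.35,0],[0,0,0.35,0],[0,0,0.35,0],[0,0,0.35,0]]]' 255 3 && python3 -m crank '[[[0,0,0,0],[0,0,0,0],[0,0,0,0],[0,0,0,0],[0,0,0,0],[0,0,0,0],[0,0,0,0],[0,0,0,0]]]' 50 3; python3 - <<'E'
from m import *
g=blob(150,100,330,300);im=g["color"].astype(int).mean(2)
pts=[]
for x in(247,250,253,256,259):
    k=xing(im[245:262,x],100,245);pts.append(onz(g,x+.0,k[-1],0));
print(np.array(pts).round(4)); go([.4825,-.06,.005],4.5)
E
```

```text
t: 35.45
tcp_pos: [0.4794, -0.0245, 0.013]
orientation: [[-0.081, 0.997, 0.0], [0.997, 0.081, 0.0], [0.0, 0.0, -1.0]]
ft_force: [0.2, 0.2, -2.4]
grip_width: 0.0501
gripper_force: 3.0
t: 36.45
tcp_pos: [0.4794, -0.0245, 0.013]
orientation: [[-0.081, 0.997, 0.0], [0.997, 0.081, 0.0], [0.0, 0.0, -1.0]]
ft_force: [-0.3, 0.4, 0.1]
grip_width: 0.0699
gripper_force: 0.0
grasp px [250. 241.]
576.0 box (238, 223, 31, 35) mean [173 169 160] [[268, 223], [261, 253], [246, 257], [240, 245], [238, 227], [251, 223]]
[[ 0.4633 -0.0499  0.    ]
 [ 0.4718 -0.0486  0.    ]
 [ 0.48   -0.0488  0.    ]
 [ 0.4882 -0.0488  0.    ]
 [ 0.4967 -0.0479  0.    ]]
shift [-3.56  0.02  0.8 ] turn 0.002 | t 36.5 tcp [ 0.4794 -0.0246  0.013 ] yaw 4.6 w 0.0702 ft [-0.1  0.6 -0.3] j [-0.5   0.28  0.51  2.07 -0.18  0.84  0.19]
```

```bash
python3 -m crank '[[[1,0,0,0],[2,0,0.2,0],[3,0,0.5,0],[4,0,0.8,0],[5.2,0,0.8,0],[5.2,0,0.8,0],[5.2,0,0.8,0],[5.2,0,0.8,0]]]' && python3 -m crank '[[[0,0,0,0],[0,0,0,0],[0,0,0,0],[0,0,0,0],[0,0,0,0],[0,0,0,0],[0,0,0,0],[0,0,0,0]]]' 255 3 && python3 -m crank '[[[-0.25,0,-0.7,0],[-0.55,0,-1.35,0],[-1.3,0,-2.5,0],[-2.25,0,-3.55,0],[-3.4,0,-4.45,0],[-4.7,0,-5.1,0],[-4.7,0,-5.1,0],[-4.7,0,-5.1,0]]]'; python3 - <<'E'
from m import *
g=blob(150,100,330,300);im=g["color"].astype(int).mean(2).astype(int);go([.4825,-.06,.005],4.5)
for x in (248,252,256,260): print(x,im[195:265,x].tolist())
s=read_state();R=s["orientation"];p=s["tcp_pos"]+[0,0,.019]
for th in(20,40,60):
    c,sn=np.cos(np.radians(th)),np.sin(np.radians(th));a=R[:,0]*c+np.array([0,0,1])*sn;n=-R[:,0]*sn+np.array([0,0,1])*c
    print(th,[np.round(pix(g,p+(L-.079)*a+(j*.03+.006)*n),1).tolist() for L,j in((0,-1),(0,1),(.088,1))])
E
```

```text
t: 37.5
tcp_pos: [0.4753, 0.0269, 0.0051]
orientation: [[-0.08, 0.997, 0.0], [0.997, 0.08, 0.0], [-0.0, 0.0, -1.0]]
ft_force: [-0.5, 0.4, 1.0]
grip_width: 0.0698
gripper_force: 0.0
t: 38.5
tcp_pos: [0.4752, 0.0272, 0.005]
orientation: [[-0.081, 0.997, 0.0], [0.997, 0.081, -0.0], [-0.0, 0.0, -1.0]]
ft_force: [0.6, -1.2, 0.7]
grip_width: 0.0502
gripper_force: 3.0
t: 39.5
tcp_pos: [0.4791, -0.0195, 0.0559]
orientation: [[-0.081, 0.997, 0.0], [0.997, 0.081, 0.0], [0.0, 0.0, -1.0]]
ft_force: [0.8, 0.1, -1.3]
grip_width: 0.0499
gripper_force: 3.0
grasp px [249. 227.]
760.0 box (242, 216, 28, 44) mean [122 124 129] [[254, 216], [260, 221], [269, 252], [248, 259], [242, 240], [242, 223], [244, 217]]
shift [-4.09  0.03  5.08] turn 0.003 | t 39.55 tcp [ 0.4789 -0.0193  0.0558] yaw 4.7 w 0.0499 ft [-0.8 -0.4 -1.1] j [-0.54  0.2   0.52  2.04 -0.12  0.93  0.14]
248 [14, 71, 103, 57, 26, 47, 16, 18, 32, 46, 30, 47, 70, 77, 60, 72, 113, 146, 140, 87, 79, 122, 151, 153, 148, 174, 232, 237, 222, 241, 241, 240, 240, 240, 240, 241, 240, 240, 240, 240, 241, 241, 241, 241, 242, 240, 239, 240, 238, 231, 2
[... 533 characters left out ...]
, 232, 220, 242, 241, 241, 241, 240, 241, 240, 241, 240, 240, 241, 241, 240, 240, 240, 240, 241, 241, 241, 240, 240, 241, 240, 241, 240, 241, 240, 240, 240, 240, 240, 241, 243, 235, 165, 104, 101, 89, 61, 61, 63, 62, 65]
260 [75, 77, 64, 64, 61, 60, 33, 38, 39, 66, 74, 49, 20, 18, 77, 127, 115, 60, 25, 24, 50, 69, 71, 34, 19, 34, 123, 199, 224, 239, 243, 243, 243, 243, 242, 241, 240, 241, 241, 240, 240, 240, 241, 241, 240, 240, 241, 241, 240, 240, 241, 240, 240, 240, 240, 240, 241, 241, 242, 235, 155, 103, 100, 83, 66, 69, 65, 67, 70, 64]
20 [[258.0, 257.5], [260.5, 245.6], [248.8, 216.4]]
40 [[255.4, 257.9], [260.3, 254.2], [250.5, 220.2]]
60 [[252.2, 254.7], [258.7, 258.9], [252.0, 225.0]]
```

It is following the arc at about 40°. I'll continue to upright.

```bash
python3 -m crank '[[[-0.7,0,-0.25,0],[-1.35,0,-0.45,0],[-2.05,0,-0.55,0],[-2.75,0,-0.55,0],[-3.5,0,-0.5,0],[-4.2,0,-0.45,0],[-5,0,-0.35,0],[-5.6,0,-0.25,0]]]'; cat > up.py <<'E'
from m import *
g=grab_frame("side");im=g["color"].astype(float).mean(2);s=read_state();R=s["orientation"];p=s["tcp_pos"]+[0,0,.019];print(p.round(4),s["ft_force"].round(1))
for th in(60,70,80,90,100):
    c,sn=np.cos(np.radians(th)),np.sin(np.radians(th));a=R[:,0]*c+np.array([0,0,1])*sn;n=-R[:,0]*sn+np.array([0,0,1])*c
    A,B=[pix(g,p+(L-.079)*a+.036*n+.025*R[:,1]) for L in(.088,0)];print(th,np.round(A+B,1),"slope",round((B[0]-A[0])/(B[1]-A[1]),3))
    if th==90:Q=A+B
r0,r1=int(Q[1]),int(Q[3]);x0,x1=int(Q[2])-12,int(Q[2])+14
print("meas",redge(im,range(r0+8,r1-5),x0,x1))
for x in(x0,x0+5):print(x,im[r0-8:r1+14,x].astype(int).tolist())
E
python3 up.py
```

```text
t: 40.55
tcp_pos: [0.4836, -0.0762, 0.0583]
orientation: [[-0.081, 0.997, 0.0], [0.997, 0.081, -0.0], [-0.0, 0.0, -1.0]]
ft_force: [1.6, -0.3, 1.2]
grip_width: 0.0498
gripper_force: 3.0
[ 0.4835 -0.0768  0.0772] [ 0.6 -0.9  0.3]
60 [269.7 235.7 276.6 271.1] slope 0.194
70 [270.3 238.4 275.  271.8] slope 0.139
80 [270.8 241.  273.2 271.4] slope 0.078
90 [271.2 243.5 271.3 270. ] slope 0.003
100 [271.3 245.7 269.2 267.7] slope -0.097
meas [7.80000e-02 2.51774e+02]
259 [85, 76, 147, 228, 240, 242, 231, 193, 238, 218, 152, 151, 154, 156, 151, 152, 152, 150, 149, 148, 148, 150, 149, 149, 150, 149, 148, 147, 149, 147, 149, 146, 146, 147, 145, 144, 147, 136, 83, 62, 60, 70, 69, 64, 69, 66, 69, 67, 64]
264 [173, 226, 239, 242, 242, 228, 201, 242, 200, 148, 152, 154, 153, 154, 153, 153, 149, 152, 150, 154, 150, 151, 148, 148, 148, 150, 148, 148, 151, 145, 149, 146, 146, 144, 149, 150, 128, 64, 65, 68, 67, 65, 69, 62, 67, 68, 69, 65, 64]
```

```bash
python3 -m crank '[[[-0.2,0,0.15,0],[-0.5,0,0.25,0],[-0.8,0,0.3,0],[-1.1,0,0.35,0],[-1.4,0,0.4,0],[-1.6,0,0.4,0],[-1.6,0,0.4,0],[-1.6,0,0.4,0]]]'; python3 up.py
```

```text
t: 41.6
tcp_pos: [0.4847, -0.0913, 0.0545]
orientation: [[-0.081, 0.997, -0.0], [0.997, 0.081, 0.0], [0.0, -0.0, -1.0]]
ft_force: [-1.5, 1.2, 1.7]
grip_width: 0.0501
gripper_force: 3.0
[ 0.4847 -0.0913  0.0734] [-1.9  1.6  2.5]
60 [272.  240.6 278.9 276.4] slope 0.194
70 [272.6 243.3 277.3 277. ] slope 0.139
80 [273.1 245.9 275.5 276.5] slope 0.076
90 [273.5 248.5 273.4 275. ] slope -0.001
100 [273.6 250.7 271.3 272.6] slope -0.105
meas [-3.80000e-02  2.82375e+02]
261 [72, 74, 69, 66, 162, 238, 237, 242, 231, 194, 232, 216, 132, 126, 126, 128, 129, 126, 125, 127, 127, 128, 126, 126, 127, 123, 127, 127, 127, 127, 126, 128, 127, 127, 122, 90, 64, 62, 66, 66, 66, 64, 61, 68, 62, 63, 60, 61, 61]
266 [59, 77, 140, 204, 236, 243, 242, 228, 203, 239, 184, 119, 125, 128, 131, 126, 126, 127, 127, 127, 124, 125, 129, 127, 125, 128, 126, 124, 125, 127, 126, 125, 128, 114, 65, 65, 71, 66, 67, 70, 71, 74, 77, 72, 66, 69, 60, 66, 66]
```

```bash
python3 -m crank '[[[0.1,0,0.05,0],[0.2,0,0.1,0],[0.3,0,0.15,0],[0.4,0,0.2,0],[0.5,0,0.2,0],[0.5,0,0.2,0],[0.5,0,0.2,0],[0.5,0,0.2,0]]]'; python3 up.py; python3 -c "
from m import *
im0=cv2.imread('pics/side0.png').astype(int).mean(2);print(im0[245:262,259].astype(int))"
```

```text
t: 42.65
tcp_pos: [0.4845, -0.0863, 0.0525]
orientation: [[-0.081, 0.997, 0.0], [0.997, 0.081, 0.0], [0.0, 0.0, -1.0]]
ft_force: [-0.0, 0.1, -1.5]
grip_width: 0.0497
gripper_force: 3.0
[ 0.4845 -0.0863  0.0715] [ 0.5 -1.2 -2.2]
60 [271.3 239.9 278.2 275.5] slope 0.194
70 [271.9 242.6 276.6 276.1] slope 0.139
80 [272.4 245.2 274.8 275.6] slope 0.077
90 [272.8 247.7 272.8 274.2] slope 0.0
100 [272.9 250.  270.7 271.8] slope -0.103
meas [-2.00000e-03  2.72683e+02]
260 [70, 76, 68, 140, 224, 236, 242, 237, 207, 217, 231, 154, 131, 132, 132, 135, 135, 133, 134, 129, 133, 135, 130, 131, 135, 134, 131, 135, 129, 132, 133, 134, 130, 133, 133, 122, 71, 64, 65, 70, 63, 67, 63, 67, 69, 66, 64, 65, 63]
265 [66, 134, 215, 234, 240, 242, 231, 190, 232, 211, 134, 132, 133, 134, 134, 130, 135, 131, 132, 134, 130, 134, 131, 132, 131, 131, 129, 135, 129, 132, 132, 131, 132, 135, 118, 67, 63, 68, 67, 70, 68, 71, 70, 70, 70, 66, 67, 66, 63]
[134 132 134 133 130 133 131 130 130 131 132 132 129 130 132 130 127]
```

Upright again: slope is about 0 and the face brightness equals the initial 132. I'll release on the table, regrip centred and firm, and lift.

```bash
python3 -m crank '[[[0,0,0,0],[0,0,0,0],[0,0,0,0],[0,0,0,0],[0,0,0,0],[-0.3,0,-0.2,0],[-0.5,0,-0.4,0],[-0.5,0,-0.4,0]]]' 50 3 && python3 -m crank '[[[0,0,0,0],[0,0,0,0],[0,0,0,0],[0,0,0,0],[0,0,0,0],[0,0,0,0],[0,0,0,0],[0,0,0,0]]]' 255 12; python3 up.py | grep meas; python3 - <<'E'
from m import *
g=grab_frame("side");im=g["color"].astype(float).mean(2)
print([(x,onz(g,x,xing(im[262:285,x],100,262)[0]+.8,0).round(4)[:2]) for x in(258,262,266,270)])
go([.4733,.294,.16],4.5)
E
```

```text
t: 43.7
tcp_pos: [0.485, -0.0916, 0.0568]
orientation: [[-0.081, 0.997, 0.0], [0.997, 0.081, 0.0], [0.0, 0.0, -1.0]]
ft_force: [0.1, 0.2, 0.1]
grip_width: 0.0699
gripper_force: 0.0
t: 44.7
tcp_pos: [0.4848, -0.0913, 0.0565]
orientation: [[-0.081, 0.997, -0.0], [0.997, 0.081, 0.0], [0.0, -0.0, -1.0]]
ft_force: [0.6, 0.6, -1.3]
grip_width: 0.0501
gripper_force: 12.0
meas [-6.00000e-03  2.73621e+02]Traceback (most recent call last):
  File "<stdin>", line 3, in <module>
IndexError: list index out of range
```

```bash
python3 - <<'E'
from m import *
g=grab_frame("side");im=g["color"].astype(float).mean(2)
for x in(258,261,264,267,270):
    k=xing(im[255:290,x],100,255)
    if k:print(x,k,onz(g,x,k[-1]+.8,0).round(4)[:2])
go([.4733,.294,.16],4.5)
E
python3 -m crank '[[[0,0,-1,0],[0,0,-2.5,0],[0,0,-4,0],[0,0,-5.5,0],[0,0,-7,0],[0,0,-8,0],[0,0,-8,0],[0,0,-8,0]]]'
```

```text
258 [np.float64(275.36)] [ 0.4731 -0.1231]
261 [np.float64(274.41)] [ 0.4811 -0.1222]
264 [np.float64(273.47)] [ 0.4891 -0.1212]
267 [np.float64(272.46)] [ 0.4973 -0.1201]
270 [np.float64(271.9)] [ 0.505  -0.1204]
shift [ 38.5    1.97 -10.35] turn 0.002 | t 44.85 tcp [ 0.4848 -0.0913  0.0565] yaw 4.6 w 0.0499 ft [ 0.7 -0.1 -1.1] j [-0.42  0.23  0.57  2.01 -0.15  0.94  0.31]
t: 45.85
tcp_pos: [0.4845, -0.0913, 0.1361]
orientation: [[-0.081, 0.997, -0.001], [0.997, 0.081, 0.0], [0.0, -0.001, -1.0]]
ft_force: [-0.1, 0.5, -1.9]
grip_width: 0.0498
gripper_force: 12.0
```

```bash
python3 -m crank '[[[1,0,0,0],[3,0.1,0,0],[5.5,0.3,0,0],[8,0.4,0,0],[10.5,0.5,0,0],[13,0.6,0,0],[16,0.8,0,0],[19,1,0,0]]]' && python3 -m crank '[[[3,0.1,0,0],[6,0.3,0,0],[9,0.5,0,0],[12,0.6,0,0],[15,0.8,0,0],[17.5,0.9,0,0],[19,1,0,0],[19.5,1,0,0]]]'; python3 - <<'E'
from m import *
go([.4733,.294,.0625],4.5)
E
```

```text
t: 46.85
tcp_pos: [0.4788, 0.1004, 0.1361]
orientation: [[-0.081, 0.997, -0.001], [0.997, 0.081, -0.0], [-0.0, -0.001, -1.0]]
ft_force: [-0.5, 1.0, -2.0]
grip_width: 0.0501
gripper_force: 12.0
t: 47.85
tcp_pos: [0.4734, 0.2946, 0.1363]
orientation: [[-0.082, 0.997, -0.0], [0.997, 0.082, -0.0], [-0.0, -0.0, -1.0]]
ft_force: [0.1, 0.1, -3.4]
grip_width: 0.0499
gripper_force: 12.0
shift [-0.05 -0.02  7.38] turn 0.003 | t 47.85 tcp [0.4734 0.2946 0.1363] yaw 4.7 w 0.0499 ft [ 0.1  0.1 -3.4] j [-0.88  0.25  0.28  1.77 -0.08  1.14 -0.49]
```

```bash
python3 -m crank '[[[0,0,1.5,0],[0,0,3,0],[0,0,4.5,0],[0,0,5.7,0],[0,0,6.5,0],[0,0,7,0],[0,0,7.3,0],[0,0,7.3,0]]]' && python3 -m crank '[[[0,0,0.05,0],[0,0,0.05,0],[0,0,0.1,0],[0,0,0.1,0],[0,0,0.14,0],[0,0,0.16,0],[0,0,0.16,0],[0,0,0.16,0]]]' 255 4; python3 - <<'E'
from rig import *
s=[read_state()["ft_force"].round(1) for _ in range(2)];print(s)
E
```

```text
t: 48.85
tcp_pos: [0.4737, 0.2941, 0.0636]
orientation: [[-0.081, 0.997, 0.0], [0.997, 0.081, 0.0], [0.0, 0.0, -1.0]]
ft_force: [0.5, -0.6, -1.8]
grip_width: 0.0497
gripper_force: 12.0
t: 49.85
tcp_pos: [0.4736, 0.294, 0.0619]
orientation: [[-0.081, 0.997, -0.0], [0.997, 0.081, 0.0], [0.0, -0.0, -1.0]]
ft_force: [0.2, 0.1, -2.2]
grip_width: 0.0498
gripper_force: 4.0
[array([ 0.2,  0.1, -2.2]), array([ 0.2,  0.1, -2.2])]
```

```bash
python3 -m crank '[[[0,0,0.03,0],[0,0,0.05,0],[0,0,0.07,0],[0,0,0.09,0],[0,0,0.1,0],[0,0,0.1,0],[0,0,0.1,0],[0,0,0.1,0]]]' 255 3
```

```text
t: 50.85
tcp_pos: [0.4736, 0.2942, 0.0611]
orientation: [[-0.081, 0.997, 0.0], [0.997, 0.081, 0.0], [0.0, 0.0, -1.0]]
ft_force: [-1.9, -0.7, 3.4]
grip_width: 0.0501
gripper_force: 3.0
```

Contact made: fz swung from -2.2 N to +3.4 N. Now I'll release, rise, and check.

```bash
python3 -m crank '[[[0,0,0,0],[0,0,0,0],[0,0,0,0],[0,0,0,0],[0,0,0,0],[0,0,0,0],[0,0,0,0],[0,0,0,0]]]' 0 3 && python3 -m crank '[[[0,0,-1,0],[0,0,-3,0],[0,0,-5,0],[0,0,-7,0],[0,0,-9,0],[0,0,-11,0],[0,0,-12.5,0],[0,0,-12.5,0]]]'; python3 - <<'E'
from m import *
g=grab_frame("side");im=g["color"].astype(float).mean(2)
y=np.radians(4.6);X=np.array([np.cos(y),np.sin(y),0]);Y=np.array([-np.sin(y),np.cos(y),0]);o=np.array([.4736,.294,.005])
P=[np.round(pix(g,o+i*.025*X-.03*Y+[0,0,z]),1).tolist() for z in(.088,0) for i in(-1,1)];print("pred",P)
r0,r1=int(P[1][1]),int(P[3][1]);x1=int(P[3][0])
print("slope pred",(P[3][0]-P[1][0])/(P[3][1]-P[1][1]),"meas",redge(im,range(r0+4,r1-3),x1-8,x1+9))
xm=int((P[0][0]+P[1][0])/2);print(xm,im[r0-12:r1+12,xm].astype(int).tolist())
for xx in(xm-3,xm,xm+3):
    k=xing(im[r1-8:r1+12,xx],90,r1-8)
    if k:print(xx,k,onz(g,xx,k[-1]+.8,.005).round(4))
old=cv2.imread("pics/side0.png").astype(float).mean(2)
d=(np.abs(im-old)>40)
for n,q in(("weight",(.585,-.014,.03)),("tin",(.574,-.213,.02)),("tape",(.47,-.3,.01)),("meter",(.491,.473,.03))):
    u,v=map(int,pix(g,q));print(n,int(d[v-10:v+11,u-12:u+13].sum()))
E
```

```text
t: 51.85
tcp_pos: [0.4736, 0.2941, 0.061]
orientation: [[-0.081, 0.997, 0.0], [0.997, 0.081, 0.0], [0.0, 0.0, -1.0]]
ft_force: [-0.2, -0.3, -0.2]
grip_width: 0.087
gripper_force: 0.0
t: 52.85
tcp_pos: [0.4741, 0.2944, 0.1872]
orientation: [[-0.081, 0.997, 0.002], [0.997, 0.081, 0.002], [0.001, 0.002, -1.0]]
ft_force: [-0.1, -0.2, -0.2]
grip_width: 0.0869
gripper_force: 0.0
pred [[218.3, 171.1], [233.4, 168.2], [220.4, 194.3], [234.9, 191.2]]
slope pred 0.06521739130434782 meas [5.00000e-02 2.25004e+02]
225 [164, 167, 165, 145, 82, 73, 74, 75, 72, 73, 167, 241, 241, 222, 201, 192, 127, 132, 133, 135, 132, 133, 131, 133, 132, 134, 133, 131, 133, 134, 134, 130, 129, 132, 132, 134, 123, 78, 47, 43, 46, 46, 42, 40, 37, 64, 78]
222 [np.float64(193.42)] [0.4562 0.2611 0.005 ]
225 [np.float64(192.74)] [0.4665 0.2622 0.005 ]
228 [np.float64(192.4)] [0.4764 0.2612 0.005 ]
weight 0
tin 0
tape 0
meter 125
```

```bash
python3 - <<'E'
from m import *
im=grab_frame("top")["color"].astype(float).mean(2);old=cv2.imread("pics/top0.png").astype(float).mean(2)
d=np.abs(im-old)>40;print(int(d[165:212,135:178].sum()),int(d[155:212,280:385].sum()))
g=grab_frame("side");print(pix(g,(.491,.473,.03)),pix(g,(.474,.294,.25)))
s=read_state();print(s["ft_force"].round(1),s["t"])
E
```

```text
551 270
(np.float64(220.0411336480201), np.float64(157.47868031252054)) (np.float64(219.67689727549904), np.float64(119.79089484095682))
[-0.2  0.1 -1. ] 53.0
```

```bash
python3 -c "
from rig import *
print(finish_job())"
```

```text
the job is handed in; nothing more can be done
None
```

The bottle was turned upside down and held still for over 2 s, then turned back and left standing upright on the mat, about 3 mm from its centre; I handed the job in at about 53 s. The camera showed no change at the weight, tin or tape. The arm hid the multimeter in the last pictures, but the hand stayed about 6 cm away from it.

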